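# Meter the light of a refurbished microscope lamphouse

### The arm

A 6-joint arm with a two-finger parallel gripper is mounted at the origin on the work surface. World frame = base frame: x ahead of the robot, y to its left, z up, the work surface at z = 0. Lengths are in m, angles in rad, forces in N, time in s.
With the tool pointing down it reaches from about 0.375 to 0.9 m from the base axis. Payload 3.1 kg.
Tool frame: the origin (TCP) lies midway between the tips of the shut fingers; the grasp point (between the pads) lies 19 mm behind it; z points along the fingers, y is the direction in which the jaws open and shut (so a half turn about z gives the same grasp; the last joint's range is limited). The gripper opens to 85 mm and grips with 20 to 120 N. Pads are 22 mm wide; open, the fingers measure 114 mm over their backs; the gripper's body (76 mm by 85 mm) begins 54 mm behind the grasp point. The pads swing forward as they close: fully open they stand 13 mm farther back than shut.
Start: joints at [-1.363, 0.527, 1.433, -0, 1.181, -0.178], TCP at [0.235, -0.579, 0.231] pointing down, gripper open.
Joint ranges: [-3.08, 3.08], [-0.75, 2.2], [0.22, 2.44], [-1.43, 4.57], [0, 2.65], [-2.85, 2.85]. Speed limits (rad/s): [2.79, 2.79, 3.14, 3.14, 3.14, 3.14].

### API

Orientations are given as a unit quaternion [x, y, z, w].
In Python, from station import manip gives the robot as it stands.
- The arm moves only by the tool servo_tool, never from a script. Its argument "increments" is a list of rows, each an object with "hand": the closure, from 0 (fully open) to 1 (shut); "travel": the shift along the tool's x, y, z in mm, a list of three; "yaw": the turn about the tool's z in degrees. A call has 1 to 20 rows; each row shifts and turns the commanded pose from where the row before left it, along the tool's axes as they then stand; what a row does not reach is not made up. A row lasts 1/10 s, in which the tool goes at most 50 mm and 8.59 degrees, less where a joint would pass 70% of its speed; a pose out of reach is approached as far as the arm can. A call with a gripper value outside its range is refused whole. The fingers move at their own pace and stop on an object; "newtons" is the grip in N (left out, the last holds). Time passes only in rows, so rows that do not move let the fingers close. It gives the time, the measured TCP pose, the force and the opening at its end, in the units of the state.
- manip.sense(): the state, without advancing time (a new reading comes with each control period).
- manip.snapshot(name): name is "side" or "top" or "wrist"; returns a dict with "pixels" (400x640x3 uint8, blue, green, red), "fx", "fy", "cx", "cy" (pixels), "D" ([k1, k2, p1, p2, k3] as OpenCV has them; the pictures are not rectified), "R" (3x3) and "t" (3): a world point X has camera coordinates R X + t. Camera axes: x right, y down, z forward; pixel columns grow to the right and rows downward; lengths in m; the calibration is good to about 2 mm. A picture is of the moment at which its call begins. There is no depth.
- manip.sign_off(): hands the job in, once; it reports no verdict.
The state is a dict: "t": time; "q": joint angles; "qd": joint speeds; "tau": joint torques, N m; "tcp_pos": TCP position; "tool_rot": TCP orientation; "force": force on the tool from outside, world axes, zero at the start; "ft_torque": the same for the moment, N m; "finger_gap": opening from 0.0 (shut) to 1.0 (fully open).
Only numpy, scipy, OpenCV 4.12 (cv2) and the standard library are available. Lean on these libraries where they do the work, as an engineer would, in place of code of your own. Each camera call takes 0.05 s, during which the arm holds its last target.

### The job

First turn the lamphouse's selector knob so that its white pointer line rests at the green mark, and let go of it. Then take the light-meter probe from its dock, carry it clear of the standing eyepieces to the lamphouse, and finish while holding it there, upright and motionless, about 10 mm above the lamphouse's light window, centred on the window, its long side along the window's long side. The probe must never touch the lamphouse, and the eyepieces and everything else on the bench stay as they are.

Things in the scene. Friction and masses are not known exactly. Their poses are not given: they have to be found in the camera images.
- selector (a joint): angle of the lamphouse's black selector knob, rad; grows as it turns clockwise seen from above. Four click positions at 0, 0.6, 1.2 and 1.8 (end stops at 0 and 1.8); the green mark is the one at 1.2, the others have black dots. It snaps into the nearest click when let go; a push over a click takes up to about 0.07 N m. It starts at the first or the second click
- selector_grip (a point): point on the knob's vertical axis at gripping height, 102 mm above the bench. The knob has an upright bar grip 42 mm long and 14 mm wide, free from 79 to 109 mm above the bench, on a disc of 44 mm; below it the deck is 65 mm above the bench. This frame's x axis lies along the bar and turns with the knob; the white pointer line is on the bar's top, at its -x end
- window (a point): centre of the upper face of the pale-yellow light window, flush with its steel frame, 100 mm above the bench. The window is 76 mm along this frame's x and 50 mm along y, the steel frame 100 x 74 mm; z is up. It tops the raised far part of the white lamphouse
- lamphouse: white lamphouse, fixed to the bench, 260 mm along its x, 150 mm along y; origin under its centre on the bench. Its near half (-x) is a deck 65 mm high with the knob at x = -70 mm; its far half (x from 5 to 125 mm) is a tower, 100 mm high, with the window at x = 65 mm. It may stand left or right of the rack
- probe_mid (a point): centre of the light-meter probe, half-way up: 84 mm tall, loose, about 0.18 kg, upright. Its foot is a black plate 56 mm along x, 30 mm along y, 12 mm thick, whose underside (42 mm below this point) is the sensor face; above it rises a square blue grip column 24 x 24 mm, centred, to the top. z is up
- dock: grey dock block 120 x 90 x 35 mm, fixed, with a black tray on top whose rim is 45 mm above the bench; the probe stands loose in the tray with about 10 mm of play, its sensor face 40 mm above the bench. Origin under its centre on the bench. It stands across the rack from the lamphouse
- rack: wooden eyepiece rack, fixed between dock and lamphouse: 260 mm along its x, 80 mm along y, 40 mm high; origin under its centre on the bench. Three eyepieces stand in it, up to 96 mm above the bench
- eyepiece0_mid (a point): eyepiece 1 of 3 standing loose in the rack, black, 44 mm across at the top, 84 mm long; its centre. Leave alone
- eyepiece1_mid (a point): eyepiece 2 of 3 standing loose in the rack, black, 44 mm across at the top, 84 mm long; its centre. Leave alone
- eyepiece2_mid (a point): eyepiece 3 of 3 standing loose in the rack, black, 44 mm across at the top, 84 mm long; its centre. Leave alone
- turret: aluminium objective turret, 112 mm across, 56 mm high, loose at the far edge; origin under its centre. Leave alone
- cleaner: amber bottle of lens cleaner, 52 mm across, 120 mm tall, loose at the far edge; origin under its centre. Leave alone
- driver: screwdriver with green handle, 160 mm long, lying loose beyond the rack. Leave alone
- head: white trinocular microscope head, about 0.2 m long, 0.15 m tall, loose on the left of the bench; origin under its centre. Leave alone
Not all that is in view belongs to the job. What is shaped like the part that bears probe_mid but orange is not meant.

How it is judged:
By the outcome, as a careful person would: the job done as asked, in the order asked, and still so for the second after the job is handed in, while the arm keeps its last pose, push and grip.
It also fails if it takes over 58 s, if anything falls off the work surface, if the arm or the gripper's body presses on something with over 40 N, if the wrist force passes 120 N, or if a joint passes its speed limit or range.

## Working session

There is one attempt and no reset: what is moved stays moved. The work goes in short steps, Python scripts to look and compute and a tool call to move; the robot and the scene stay as the last step left them, time stands still between calls to the robot, and variables do not carry over. Pictures are saved under pics/ and viewed, and the job is handed in when it is done.

Besides the shell and the picture viewer there is one more tool, called after "Request:" by a JSON object that holds its "name" and its "arguments", one argument or row to a line. servo_tool: Moves the arm, as the interface text tells. Its arguments: {"type":"object","properties":{"increments":{"type":"array","items":{"type":"object","properties":{"hand":{"type":"number"},"travel":{"type":"array","items":{"type":"number"}},"yaw":{"type":"number"}}}},"newtons":{"type":"number"}},"required":["increments"]}

```bash
mkdir -p pics; ls
cat > h.py <<'E'
import numpy as np, cv2, pickle
from station import manip
def snap(n,tag):
    s=manip.snapshot(n); pickle.dump(s,open(f'pics/{tag}.pkl','wb')); cv2.imwrite(f'pics/{tag}.png',s['pixels']); return s
def load(tag): return pickle.load(open(f'pics/{tag}.pkl','rb'))
def K(s): return np.array([[s['fx'],0,s['cx']],[0,s['fy'],s['cy']],[0,0,1.]])
def plane(s,uv,z):
    uv=np.array(uv,float).reshape(-1,1,2)
    n=cv2.undistortPoints(uv,K(s),np.array(s['D'],float)).reshape(-1,2)
    R=np.array(s['R']);t=np.array(s['t']);C=-R.T@t
    d=np.c_[n,np.ones(len(n))]@R
    return C+d*((z-C[2])/d[:,2])[:,None]
def proj(s,X):
    X=np.array(X,float).reshape(-1,3)
    return cv2.projectPoints(X,cv2.Rodrigues(np.array(s['R'],float))[0],np.array(s['t'],float),K(s),np.array(s['D'],float))[0].reshape(-1,2)
E
python3 - <<'E'
from h import *
for n in('top','side','wrist'):
    s=snap(n,n+'0'); print(n,-np.array(s['R']).T@s['t'],s['fx'])
print(manip.sense())
E
```

```text
pics
top [0.45198853 0.1316292  1.08486856] 413.05009831936843
side [0.04505427 0.8404283  0.71698353] 418.1053168755239
wrist [ 0.30958008 -0.54804248  0.37252233] 340.6672277555161
{'t': 0.15, 'q': array([-1.36352655e+00,  5.28288532e-01,  1.43360537e+00, -1.13116969e-05,
        1.18140684e+00, -1.78510738e-01]), 'qd': array([ 0.00029705, -0.00283202, -0.00397322, -0.00119438, -0.00118738,
        0.0004422 ]), 'tau': array([ 7.43769897e-05, -4.42744911e+01, -1.78275722e+01, -1.85465583e-04,
        5.55150473e-03, -1.35336307e-05]), 'tcp_pos': array([ 0.23507967, -0.57851145,  0.23053719]), 'tool_rot': array([ 9.81453513e-01,  1.91698390e-01, -1.75103746e-05, -8.53878636e-04]), 'force': array([-0.17172769,  0.17758585,  0.25342424]), 'ft_torque': array([ 0.03252469,  0.04081916, -0.02971907]), 'finger_gap': 0.9999310283010433}
```

View pics/top0.png

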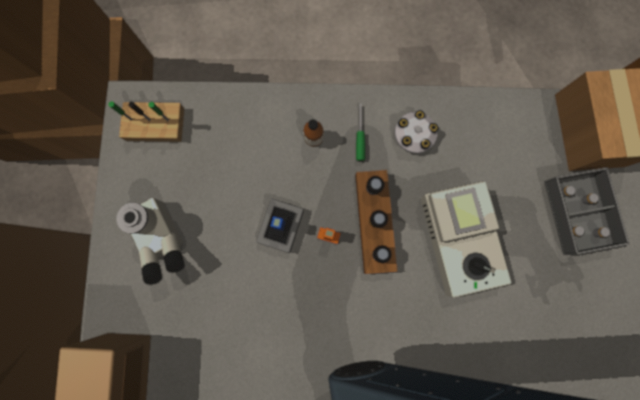

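View pics/side0.png

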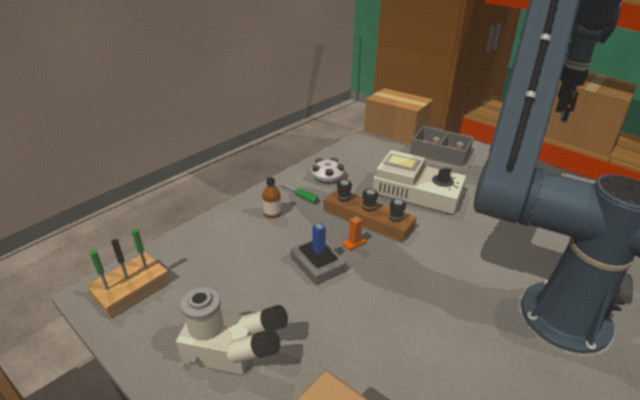

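View pics/wrist0.png

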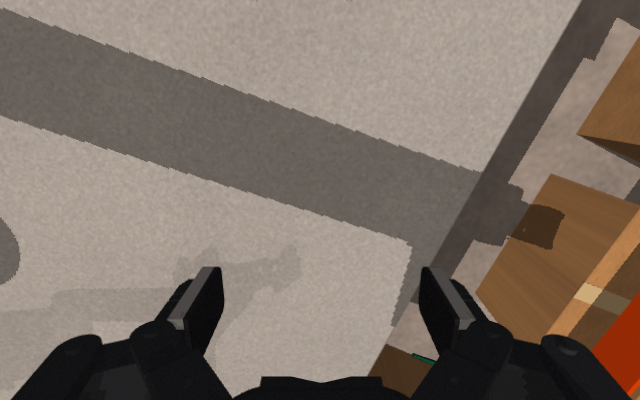

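The top view shows the dock with the blue probe at (281,223), the orange lookalike at (328,235), the rack at (377,222) with eyepieces at (375,185), (379,219) and (382,255), and the lamphouse at (468,240). On the lamphouse, the window is at (466,210), the knob at (478,266) and the green mark at about (475,285). Candidates for the probe are blue (281,223) and orange (328,235), so I choose blue. Next I'll check close crops.

Run:
```python
from h import *
s=load('top0');a=s['pixels']
c1=cv2.resize(a[170:305,415:520],None,fx=4,fy=4,interpolation=cv2.INTER_CUBIC)
c2=cv2.resize(a[190:260,245:345],None,fx=3.8,fy=3.8,interpolation=cv2.INTER_CUBIC)
h=max(c1.shape[0],c2.shape[0]);o=np.zeros((h,c1.shape[1]+c2.shape[1],3),np.uint8)
o[:c1.shape[0],:c1.shape[1]]=c1;o[:c2.shape[0],c1.shape[1]:]=c2
b=load('side0')['pixels'][140:220,365:475];b=cv2.resize(b,None,fx=3,fy=3)
o[h-240:h,c1.shape[1]:c1.shape[1]+330]=b
print(o.shape);cv2.imwrite('pics/crop0.png',o)
hsv=cv2.cvtColor(a,cv2.COLOR_BGR2HSV)
def cont(m,n):
    cs=cv2.findContours(m,cv2.RETR_EXTERNAL,cv2.CHAIN_APPROX_NONE)[0]
    for c in sorted(cs,key=cv2.contourArea)[::-1][:2]:
        print(n,cv2.contourArea(c),cv2.minAreaRect(c),len(c))
cont(cv2.inRange(hsv,(20,60,120),(45,255,255)),'yellow')
cont(cv2.inRange(hsv,(100,120,60),(125,255,255)),'blue')
g=cv2.inRange(hsv,(45,80,50),(85,255,255));g[:260]=0;cont(g,'green')
print(plane(s,[[466,210]],.1),plane(s,[[478,266]],.109),plane(s,[[475,285]],.065),plane(s,[[278,222]],.124))
```

```text
(540, 800, 3)
yellow 1167.5 ((625.8737182617188, 112.11065673828125), (90.06320190429688, 15.169477462768555), 78.26142883300781) 195
yellow 299.5 ((465.8868103027344, 211.60379028320312), (29.395156860351562, 20.05463981628418), 74.05460357666016) 81
blue 115.5 ((276.4411926269531, 222.2353057861328), (11.641709327697754, 11.884244918823242), 14.03624439239502) 39
green 9.0 ((475.0, 284.5), (2.0, 5.0), 0.0) 12
[[ 0.5855367  -0.21568054  0.1       ]] [[ 0.45334507 -0.23661854  0.109     ]] [[ 0.40777821 -0.24448919  0.065     ]] [[0.54365326 0.23196515 0.124     ]]
```

View pics/crop0.png

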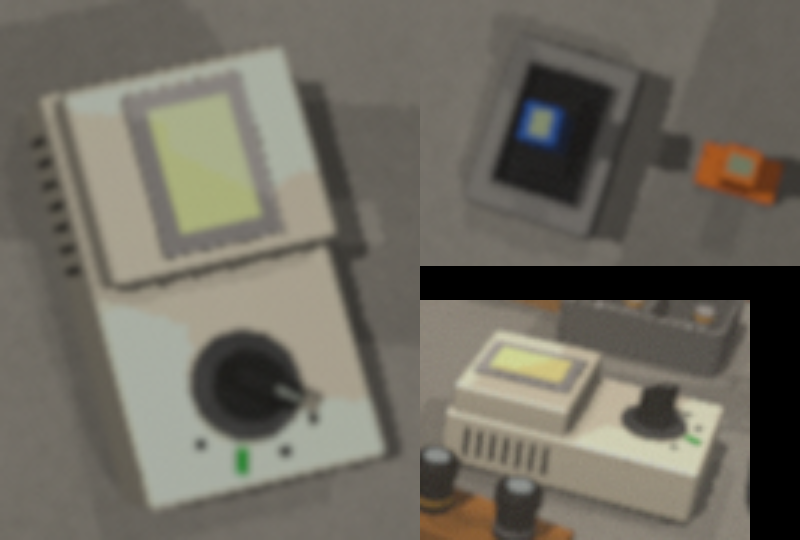

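The crop confirms that the blue probe stands in the dock tray and the orange one stands on the bench. The knob pointer is near the rightmost dot (first click), and the green mark is two clicks clockwise. Next I'll work out the geometry.

Run:
```python
from h import *
s=load('top0')
def uv(x,y): return [(x-1.5)/4+415,(y-1.5)/4+170]
box=cv2.boxPoints(((465.887,211.604),(29.395,20.055),74.0546))
P=plane(s,box,.1)[:,:2];print(P,np.linalg.norm(P-np.roll(P,1,0),axis=1),P.mean(0))
e=P-np.roll(P,1,0);L=e[np.argmax(np.linalg.norm(e,axis=1))];print('win ang',np.degrees(np.arctan2(L[1],L[0])))
# tower top corners
T=plane(s,[uv(*p) for p in [(62,97),(280,48),(336,234),(120,285)]],.1)[:,:2];print('tower',T,np.linalg.norm(T-np.roll(T,1,0),axis=1))
B=plane(s,[uv(152,508),uv(384,455)],.065)[:,:2];print('near edge',B,np.linalg.norm(B[0]-B[1]))
D=plane(s,[uv(*p) for p in [(314,418),(286,451),(242,460),(201,444)]],.065)[:,:2]
d=plane(s,[uv(248,382)],.075)[0,:2];p=plane(s,[uv(305,395)],.109)[0,:2]
(cx,cy),r=cv2.minEnclosingCircle(D.astype(np.float32));print('disc c',d,'ptr',p)
print('dots ang about c',np.degrees(np.arctan2(*(D-d).T[::-1])),np.linalg.norm(D-d,axis=1));v=p-d;print('ptr ang',np.degrees(np.arctan2(v[1],v[0])),np.linalg.norm(v))
# side view triangulation check of blue
h=cv2.cvtColor(load('side0')['pixels'],cv2.COLOR_BGR2HSV)
```

```text
[[ 0.60850277 -0.18312786]
 [ 0.62305052 -0.23021219]
 [ 0.55500826 -0.24724051]
 [ 0.54079204 -0.20060612]] [0.0699302  0.04928054 0.07014066 0.04875313] [ 0.5818384  -0.21529667]
win ang -165.9496848169093
tower [[ 0.62277447 -0.13016972]
 [ 0.65604908 -0.26342271]
 [ 0.54370844 -0.29255239]
 [ 0.51053796 -0.16254349]] [0.11681222 0.13734467 0.11605584 0.13417375]
near edge [[ 0.37910874 -0.18957553]
 [ 0.41336538 -0.33150867]] 0.14600867417290514
disc c [ 0.45540962 -0.24618246] ptr [ 0.44850005 -0.26660601]
dots ang about c [-115.57919619 -147.9273485   178.32974458  145.40940348] [0.04809387 0.048185   0.04675294 0.04582442]
ptr ang -108.6913769961713 0.021560699041428794
```

Request:
{"name": "servo_tool", "arguments": {
  "increments": [
    {"hand": 0, "travel": [32, -22, 0], "yaw": 0},
    {"travel": [33, -23, 0]},
    {"travel": [33, -22, 0]},
    {"travel": [33, -23, 0]},
    {"travel": [33, -22, 0]},
    {"travel": [33, -23, 0]},
    {"travel": [33, -22, 0]},
    {"travel": [33, -23, 0]},
    {"travel": [33, -22, 0]},
    {"travel": [30, -23, 0]},
    {"yaw": -7.25},
    {"yaw": -7.25},
    {"yaw": -7.25},
    {"yaw": -7.25},
    {"yaw": -7.25},
    {"yaw": -7.25},
    {"hand": 0},
    {"hand": 0}
  ]
}}

```text
schema error: expected keys hand, travel, yaw
```

Run:
```python
from h import *
s=snap('wrist','w1');x=manip.sense();print(x['t'],x['tcp_pos'],x['tool_rot'],x['q'])
R=np.array(s['R']);print(R[2])
print(proj(s,[[.455,-.246,.109],[.582,-.215,.1]]))
```

```text
0.2 [ 0.23510104 -0.57861279  0.23069065] [ 9.81455820e-01  1.91687261e-01 -6.45437159e-06 -6.83562214e-04] [-1.36353476e+00  5.28125671e-01  1.43343762e+00  7.29823919e-06
  1.18139653e+00 -1.78503301e-01]
[-0.29132267 -0.11560089 -0.94961441]
[[ -150.18349963  -466.74083464]
 [ -253.05727479 -1039.26461302]]
```

View pics/w1.png

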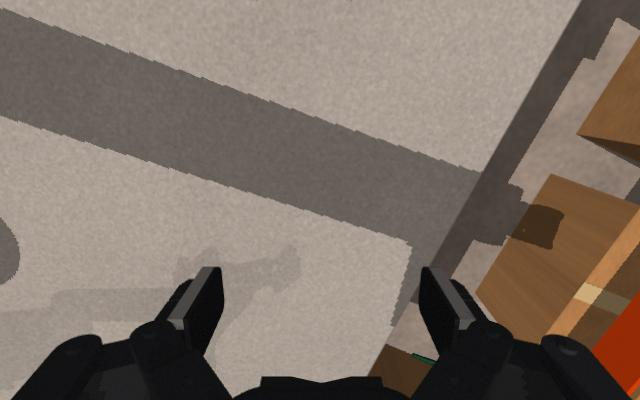

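The call was refused because every row needs all three keys, so the arm hasn't moved and the wrist picture is the same as before. Retrying.

Request:
{"name": "servo_tool", "arguments": {
  "increments": [
    {"hand": 0, "travel": [32, -22, 0], "yaw": 0},
    {"hand": 0, "travel": [33, -23, 0], "yaw": 0},
    {"hand": 0, "travel": [33, -22, 0], "yaw": 0},
    {"hand": 0, "travel": [33, -23, 0], "yaw": 0},
    {"hand": 0, "travel": [33, -22, 0], "yaw": 0},
    {"hand": 0, "travel": [33, -23, 0], "yaw": 0},
    {"hand": 0, "travel": [33, -22, 0], "yaw": 0},
    {"hand": 0, "travel": [33, -23, 0], "yaw": 0},
    {"hand": 0, "travel": [33, -22, 0], "yaw": 0},
    {"hand": 0, "travel": [30, -23, 0], "yaw": 0},
    {"hand": 0, "travel": [0, 0, 0], "yaw": -7.25},
    {"hand": 0, "travel": [0, 0, 0], "yaw": -7.25},
    {"hand": 0, "travel": [0, 0, 0], "yaw": -7.25},
    {"hand": 0, "travel": [0, 0, 0], "yaw": -7.25},
    {"hand": 0, "travel": [0, 0, 0], "yaw": -7.25},
    {"hand": 0, "travel": [0, 0, 0], "yaw": -7.25},
    {"hand": 0, "travel": [0, 0, 0], "yaw": 0},
    {"hand": 0, "travel": [0, 0, 0], "yaw": 0}
  ]
}}

```text
t: 2.0
tcp_pos: [0.4525, -0.2478, 0.2312]
tool_rot: [0.841, 0.541, -0.0, -0.0]
force: [-0.6, -0.5, -0.1]
finger_gap: 1.003
```

Run:
```python
from h import *
s=snap('wrist','w1');x=manip.sense();print(x['t'],x['tcp_pos'],x['tool_rot'],x['q'])
R=np.array(s['R']);print(R[2])
print(proj(s,[[.455,-.246,.109],[.582,-.215,.1]]))
```

```text
2.05 [ 0.45251201 -0.24784651  0.23127589] [ 8.41157075e-01  5.40790873e-01 -2.32079184e-05 -7.68999087e-05] [-7.17920352e-01  3.81512015e-01  1.70330911e+00 -2.14038541e-06
  1.05693217e+00 -2.89877069e-01]
[-0.1305731  -0.28464847 -0.9496978 ]
[[323.43953091 191.20656771]
 [459.30051812  85.09819275]]
```

View pics/w1.png

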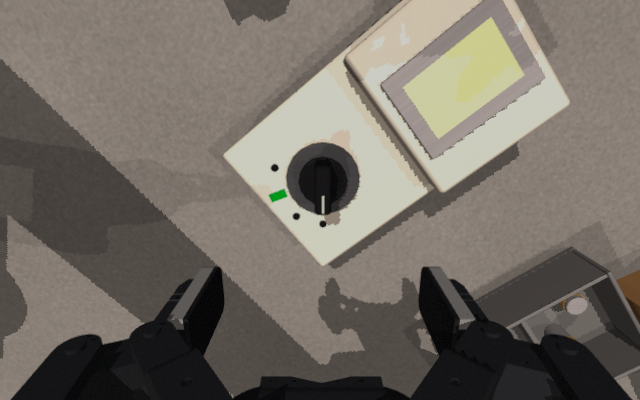

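The wrist view shows the knob at about (323,178) with its white pointer towards (323,205), the first click dot at (323,224), the green mark at (278,195) and the window at about (464,78). I'll measure from this picture.

```bash
cat >> h.py <<'E'
def big(m,k=1):
    cs=cv2.findContours(m,cv2.RETR_EXTERNAL,cv2.CHAIN_APPROX_NONE)[0]
    return sorted(cs,key=cv2.contourArea)[::-1][:k]
def rectw(s,c,z):
    P=plane(s,c.reshape(-1,2),z)[:,:2]; r=cv2.minAreaRect((P*1000).astype(np.float32))
    b=cv2.boxPoints(r);e=b[1]-b[0];f=b[2]-b[1];L=e if np.hypot(*e)>np.hypot(*f) else f
    return np.array(r[0]),r[1],np.degrees(np.arctan2(L[1],L[0]))%180
E
python3 - <<'E'
from h import *
s=load('w1');a=s['pixels'];h=cv2.cvtColor(a,cv2.COLOR_BGR2HSV)
m=cv2.inRange(h,(20,55,120),(45,255,255));m=cv2.morphologyEx(m,cv2.MORPH_OPEN,np.ones((3,3)));m[250:]=0
c=big(m)[0];print(rectw(s,cv2.convexHull(c),.1))
# window frame
g=cv2.inRange(h,(0,0,70),(180,60,175))
# disc + bar dark
m=cv2.inRange(h,(0,0,0),(180,255,100));m[:130]=0;m[216:]=0;m[:,:286]=0;m[:,370:]=0
c=big(m)[0];c=cv2.convexHull(c);print(cv2.minEnclosingCircle(c));P=plane(s,c.reshape(-1,2),.078)[:,:2]*1000
print(cv2.minEnclosingCircle(P.astype(np.float32)), cv2.fitEllipse(P.astype(np.float32)))
D=[]
for (x,y) in [(323,224),(296,216),(278,195),(275,168)]:
    sub=a[y-9:y+10,x-11:x+12].astype(int)
    w=(sub.max(2)<90).astype(np.uint8) if x!=278 else cv2.inRange(h[y-9:y+10,x-11:x+12],(50,120,50),(80,255,255))//255
    yy,xx=np.nonzero(w);D.append([x-11+xx.mean(),y-9+yy.mean()])
print(D);Dw=plane(s,D,.065)[:,:2]*1000;print(Dw)
w=(a[190:215,312:334].min(2)>140);yy,xx=np.nonzero(w);print('white',xx.mean()+312,yy.mean()+190,yy.min()+190,yy.max()+190,xx.min()+312,xx.max()+312)
pt=np.c_[xx+312,yy+190];W=plane(s,pt,.109)[:,:2]*1000;print(W.mean(0));u=np.linalg.svd(W-W.mean(0))[2][0];print(np.degrees(np.arctan2(u[1],u[0])))
# circle fit of dots
A=np.c_[2*Dw,np.ones(4)];sol=np.linalg.lstsq(A,(Dw**2).sum(1),rcond=None)[0];print('dots centre',sol[:2],np.sqrt(sol[2]+sol[0]**2+sol[1]**2))
cv2.imwrite('pics/w1c.png',cv2.resize(a[120:250,240:400],None,fx=4,fy=4,interpolation=cv2.INTER_CUBIC))
E
```

```text
(array([ 597.03729248, -207.87567139]), (50.5396614074707, 45.85944366455078), np.float32(14.006438))
((322.556884765625, 178.09664916992188), 36.31370544433594)
((455.0223693847656, -244.301513671875), 33.063941955566406) ((455.240234375, -243.9466094970703), (64.2654037475586, 65.54611206054688), 164.69448852539062)
[[np.float64(322.5), np.float64(223.5)], [np.float64(298.2142857142857), np.float64(214.0)], [np.float64(277.7154471544715), np.float64(195.3008130081301)], [np.float64(274.29411764705884), np.float64(167.5)]]
[[ 435.50792948 -287.40761765]
 [ 418.28753688 -268.71150838]
 [ 408.83354053 -243.65260058]
 [ 418.08489659 -218.39218076]]
white 321.0769230769231 205.69230769230768 196 214 312 323
[ 448.09947059 -256.48746406]
-138.30844680183952
dots centre [ 457.71395168 -244.42924188] 47.75617023534317
```

View pics/w1c.png

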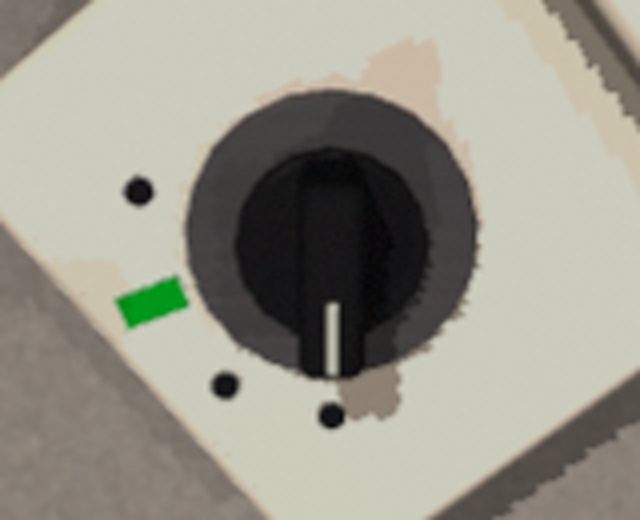

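Run:
```python
from h import *
s=load('w1')
q=lambda x,y:[(x-1.5)/4+240,(y-1.5)/4+120]
print('bar',plane(s,[q(331,182),q(331,378),q(331,280)],.109)*1000)
print('dots',Dw:=plane(s,[q(331,415),q(226,385),q(152,302),q(139,191)],.065)[:,:2]*1000)
A=np.c_[2*Dw,np.ones(4)];sol=np.linalg.lstsq(A,(Dw**2).sum(1),rcond=None)[0];print('dots centre',sol[:2],np.sqrt(sol[2]+sol[0]**2+sol[1]**2))
print('44disc',plane(s,[q(237,240),q(430,240)],.079)*1000,'skirt',plane(s,[q(187,230),q(477,230),q(331,90)],.07)*1000)
# window corners, frame corners by eye
print('frame',plane(s,[[381,92],[434,158],[543,77],[497,-8]],.1)*1000)
```

```text
bar [[ 463.10163384 -226.1280903   109.        ]
 [ 446.03344343 -263.61636965  109.        ]
 [ 454.76846768 -244.43110394  109.        ]]
dots [[ 435.4514684  -287.23801263]
 [ 415.61321486 -269.61167463]
 [ 408.83435565 -243.46152241]
 [ 418.20611744 -218.31844006]]
dots centre [ 454.21929604 -245.88987329] 45.381372859038706
44disc [[ 436.05966401 -235.2794964    79.        ]
 [ 475.13958984 -253.13036968   79.        ]] skirt [[ 425.1563509  -230.27030587   70.        ]
 [ 485.52454392 -257.84541135   70.        ]
 [ 468.34598862 -214.94552709   70.        ]]
frame [[ 526.45113656 -194.9182626   100.        ]
 [ 546.8801253  -260.12451893  100.        ]
 [ 640.2929457  -235.64568985  100.        ]
 [ 623.84221711 -166.96745138  100.        ]]
```

Request:
{"name": "servo_tool", "arguments": {
  "increments": [
    {"hand": 0.2, "travel": [4, 1, 20], "yaw": 0},
    {"hand": 0.3, "travel": [0, 0, 30], "yaw": 0},
    {"hand": 0.4, "travel": [0, 0, 30], "yaw": 0},
    {"hand": 0.4, "travel": [0, 0, 25], "yaw": 0},
    {"hand": 0.4, "travel": [0, 0, 20], "yaw": 0},
    {"hand": 0.4, "travel": [0, 0, 13], "yaw": 0},
    {"hand": 0.4, "travel": [0, 0, 8], "yaw": 0},
    {"hand": 0.4, "travel": [0, 0, 0], "yaw": 0},
    {"hand": 0.4, "travel": [0, 0, 0], "yaw": 0},
    {"hand": 1, "travel": [0, 0, 0], "yaw": 0},
    {"hand": 1, "travel": [0, 0, 0], "yaw": 0},
    {"hand": 1, "travel": [0, 0, 0], "yaw": 0},
    {"hand": 1, "travel": [0, 0, 0], "yaw": 0},
    {"hand": 1, "travel": [0, 0, 0], "yaw": 0},
    {"hand": 1, "travel": [0, 0, 0], "yaw": 0}
  ],
  "newtons": 40
}}

```text
t: 3.55
tcp_pos: [0.4554, -0.2449, 0.0861]
tool_rot: [0.841, 0.542, 0.0, 0.001]
force: [-1.1, 0.1, 5.7]
finger_gap: 0.157
```

Run:
```python
from h import *
x=manip.sense();print(x['t'],x['tcp_pos'],x['force'],x['ft_torque'],x['q'],x['finger_gap'])
```

```text
3.55 [ 0.45540081 -0.24491554  0.08611987] [-1.06864244  0.05390157  5.70425074] [0.10507317 0.12616109 0.00239002] [-7.09747508e-01  6.12661841e-01  1.82495714e+00 -8.59945450e-05
  7.02793020e-01 -2.83904778e-01] 0.15660769399327545
```

Request:
{"name": "servo_tool", "arguments": {
  "increments": [
    {"hand": 1, "travel": [0, 0, 0], "yaw": 6},
    {"hand": 1, "travel": [0, 0, 0], "yaw": 6},
    {"hand": 1, "travel": [0, 0, 0], "yaw": 6},
    {"hand": 1, "travel": [0, 0, 0], "yaw": 6},
    {"hand": 1, "travel": [0, 0, 0], "yaw": 6},
    {"hand": 1, "travel": [0, 0, 0], "yaw": 6},
    {"hand": 1, "travel": [0, 0, 0], "yaw": 6},
    {"hand": 1, "travel": [0, 0, 0], "yaw": 6},
    {"hand": 1, "travel": [0, 0, 0], "yaw": 6},
    {"hand": 1, "travel": [0, 0, 0], "yaw": 6},
    {"hand": 1, "travel": [0, 0, 0], "yaw": 5},
    {"hand": 1, "travel": [0, 0, 0], "yaw": 4},
    {"hand": 1, "travel": [0, 0, 0], "yaw": 0},
    {"hand": 1, "travel": [0, 0, 0], "yaw": 0}
  ]
}}

```text
t: 4.95
tcp_pos: [0.4565, -0.2466, 0.0861]
tool_rot: [1.0, -0.029, 0.002, 0.002]
force: [0.2, -5.5, 5.1]
finger_gap: 0.158
```

Run:
```python
from h import *
x=manip.sense();print(x['t'],x['tcp_pos'],x['tool_rot'],x['force'],x['ft_torque'],x['q'],x['finger_gap'])
```

```text
4.95 [ 0.45646889 -0.24663954  0.08611773] [ 0.99958519 -0.02868946  0.00163619  0.00192022] [ 0.20154303 -5.49263797  5.08735673] [-0.8542975   0.05784666  0.02483289] [-7.10448324e-01  6.13266321e-01  1.82316077e+00 -1.42753911e-03
  7.00205074e-01  9.18824347e-01] 0.15811342399562323
```

Request:
{"name": "servo_tool", "arguments": {
  "increments": [
    {"hand": 0.4, "travel": [0, 0, 0], "yaw": 0},
    {"hand": 0.4, "travel": [0, 0, 0], "yaw": 0},
    {"hand": 0.4, "travel": [0, 0, 0], "yaw": 0},
    {"hand": 0.4, "travel": [0, 0, 0], "yaw": 0},
    {"hand": 0.4, "travel": [0, 0, -10], "yaw": 0},
    {"hand": 0.4, "travel": [0, 0, -20], "yaw": 0},
    {"hand": 0.4, "travel": [0, 0, -40], "yaw": 0},
    {"hand": 0.2, "travel": [0, 0, -40], "yaw": 0},
    {"hand": 0, "travel": [0, 0, -40], "yaw": 0},
    {"hand": 0, "travel": [0, 0, -20], "yaw": 0},
    {"hand": 0, "travel": [0, 0, 0], "yaw": 0},
    {"hand": 0, "travel": [0, 0, 0], "yaw": 0}
  ]
}}

```text
t: 6.15
tcp_pos: [0.4548, -0.2443, 0.2556]
tool_rot: [1.0, -0.03, 0.0, 0.0]
force: [-0.7, 0.2, -0.7]
finger_gap: 1.003
```

Run:
```python
from h import *
x=manip.sense();print(x['t'],x['tcp_pos'],x['tool_rot'],x['force'],x['q'])
s=snap('wrist','w2')
```

```text
6.15 [ 0.45483118 -0.24428324  0.2556159 ] [ 9.99562859e-01 -2.95645247e-02  1.50573028e-04  8.39932324e-05] [-0.69899203  0.15697124 -0.70435833] [-7.09599742e-01  3.50563421e-01  1.67355246e+00  6.53583902e-05
  1.11713698e+00  9.20305618e-01]
```

View pics/w2.png

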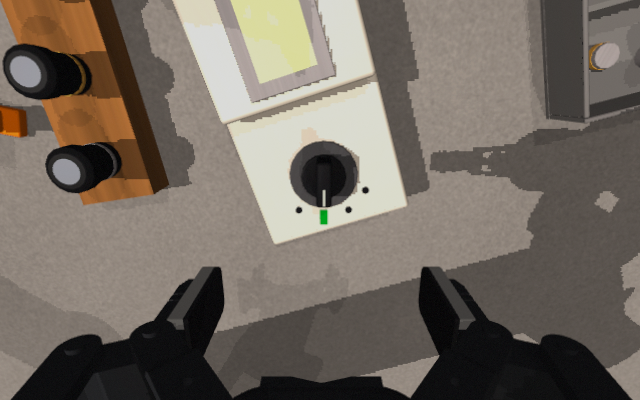

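The pointer line at (324,200) rests at the green mark at (324,216), and the gripper is clear of the knob. Next I'll look straight down on the window, then go to the dock.

Request:
{"name": "servo_tool", "arguments": {
  "increments": [
    {"hand": 0, "travel": [30, -5, 0], "yaw": -5},
    {"hand": 0, "travel": [35, -5, 0], "yaw": -5},
    {"hand": 0, "travel": [35, -5, 0], "yaw": -5},
    {"hand": 0, "travel": [20, -5, 0], "yaw": -2},
    {"hand": 0, "travel": [0, 0, 0], "yaw": 0},
    {"hand": 0, "travel": [0, 0, 0], "yaw": 0}
  ]
}}

```text
t: 6.8
tcp_pos: [0.5718, -0.2168, 0.2532]
tool_rot: [0.993, 0.119, -0.002, -0.001]
force: [0.0, -0.2, -0.8]
finger_gap: 1.004
```

Run:
```python
from h import *
x=manip.sense();print(x['t'],x['tcp_pos'],x['tool_rot'],x['force'],x['q'])
s=snap('wrist','w3');a=s['pixels']
h=cv2.cvtColor(a,cv2.COLOR_BGR2HSV)
m=cv2.inRange(h,(20,55,100),(45,255,255));m=cv2.morphologyEx(m,cv2.MORPH_OPEN,np.ones((3,3)))
for c in big(m,3): print(cv2.contourArea(c),cv2.minAreaRect(c),rectw(s,cv2.convexHull(c),.1))
```

```text
6.8 [ 0.57177454 -0.21682598  0.25315686] [ 0.99293638  0.11862315 -0.00207156 -0.00126752] [ 0.01599466 -0.19890126 -0.81917035] [-5.44718750e-01  4.87903913e-01  1.43972706e+00 -5.91303637e-04
  1.21878707e+00  7.88475832e-01]
4248.0 ((321.5, 166.0), (82.0, 55.0), 90.0) (array([ 585.37280273, -213.14123535]), (73.83539581298828, 48.43873977661133), np.float32(13.994337))
```

View pics/w3.png

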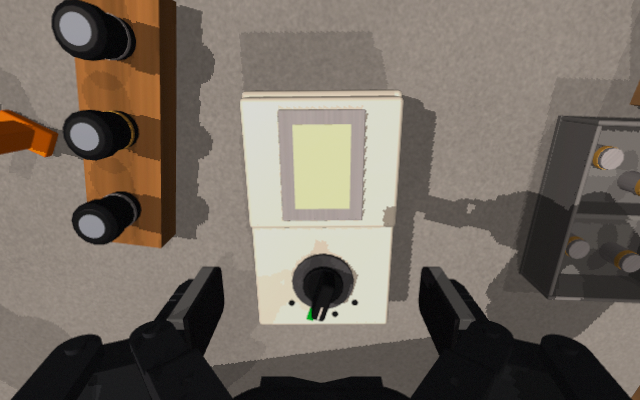

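The wrist view shows the window centred at (321.5,166). In world coordinates that is (585.4,−213.1) mm with its long axis at 14.0°, and the measured size of 74x48 mm fits the given one. The knob is still at green (310,314). Next I'll go over the dock.

Request:
{"name": "servo_tool", "arguments": {
  "increments": [
    {"hand": 0, "travel": [6, -40, 0], "yaw": 0},
    {"hand": 0, "travel": [6, -40, 0], "yaw": 0},
    {"hand": 0, "travel": [6, -40, 0], "yaw": 0},
    {"hand": 0, "travel": [6, -40, 0], "yaw": 0},
    {"hand": 0, "travel": [7, -40, 0], "yaw": 0},
    {"hand": 0, "travel": [7, -40, 0], "yaw": 0},
    {"hand": 0, "travel": [7, -40, 0], "yaw": 0},
    {"hand": 0, "travel": [7, -40, 0], "yaw": 0},
    {"hand": 0, "travel": [7, -40, 0], "yaw": 0},
    {"hand": 0, "travel": [7, -40, 0], "yaw": 0},
    {"hand": 0, "travel": [5, -41, 0], "yaw": 0},
    {"hand": 0, "travel": [0, 0, 0], "yaw": 0},
    {"hand": 0, "travel": [0, 0, 0], "yaw": 0},
    {"hand": 0, "travel": [0, 0, 0], "yaw": 0}
  ]
}}

```text
t: 8.25
tcp_pos: [0.538, 0.2261, 0.2551]
tool_rot: [0.993, 0.118, -0.0, 0.0]
force: [0.2, -0.5, -0.3]
finger_gap: 1.0
```

Run:
```python
from h import *
x=manip.sense();print(x['t'],x['tcp_pos'],x['tool_rot'],x['force'],x['q'])
s=snap('wrist','w4');a=s['pixels']
cv2.imwrite('pics/w4.png',a)
```

```text
8.25 [0.53798925 0.22613641 0.25510179] [ 9.93054941e-01  1.17649862e-01 -4.85345287e-04  3.98200293e-04] [ 0.22118678 -0.47384409 -0.26472749] [ 2.06909970e-01  4.45293634e-01  1.51114299e+00 -7.62701689e-04
  1.18619376e+00  1.54214683e+00]
```

View pics/w4.png

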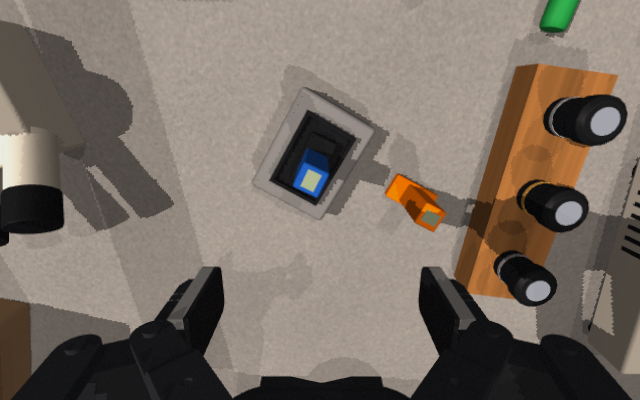

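The wrist view shows the blue column top at (311,179) in the dock tray and the orange decoy at (418,203). I'll crop in for its orientation.

Run:
```python
from h import *
s=load('w4');a=s['pixels']
c=a[75:230,240:400];c=cv2.convertScaleAbs(cv2.resize(c,None,fx=4,fy=3.8 if 0 else 4,interpolation=cv2.INTER_CUBIC)[:600],alpha=1.6,beta=15)
cv2.imwrite('pics/w4c.png',c)
```

```text
(no output)
```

View pics/w4c.png

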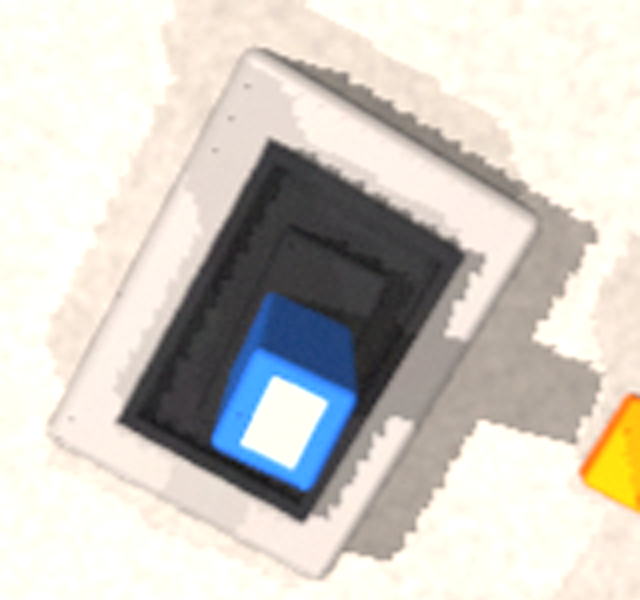

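Run:
```python
from h import *
s=load('w4');a=s['pixels']
q=lambda x,y:[(x-1.5)/4+240,(y-1.5)/4+75]
P=plane(s,[q(257,348),q(357,390),q(310,493),q(212,442)],.124)[:,:2]*1000
print(P,P.mean(0));e=np.roll(P,-1,0)-P;print(np.linalg.norm(e,axis=1),np.degrees(np.arctan2(e[:,1],e[:,0])))
F=plane(s,[q(290,230),q(388,272)],.052)[:,:2]*1000;print('foot far edge',F,np.degrees(np.arctan2(*(F[1]-F[0])[::-1])),np.linalg.norm(F[1]-F[0]))
T=plane(s,[q(272,142),q(463,255),q(303,520),q(122,420)],.045)[:,:2]*1000;e=np.roll(T,-1,0)-T;print('tray',T.mean(0),np.linalg.norm(e,axis=1),np.degrees(np.arctan2(e[:,1],e[:,0])))
# mask top face: bright blue + label
h=cv2.cvtColor(a,cv2.COLOR_BGR2HSV);m=cv2.inRange(h,(95,100,150),(125,255,255));c=big(m)[0];print(cv2.minAreaRect(c),rectw(s,cv2.convexHull(c),.124))
```

```text
[[558.42033337 245.828575  ]
 [554.68707372 223.97176345]
 [530.84767174 228.24647263]
 [536.91384927 250.60157237]] [545.21723202 237.16209587]
[22.17334974 24.2196248  23.16352724 22.02976084] [-99.69288466 169.83417056  74.81806636 -12.51301239]
foot far edge [[574.24415682 244.44092868]
 [569.84266711 218.05639674]] -99.47091658536681 26.749142739342606
tray [545.87172903 238.40227332] [56.07170519 82.81696273 55.70218844 82.41311002] [-106.42492775  163.53193466   73.15909172  -16.21035775]
((310.2000427246094, 179.6000213623047), (26.832815170288086, 25.93838882446289), 26.56505012512207) (array([544.81225586, 237.48626709]), (22.110319137573242, 22.09006118774414), np.float32(76.53691))
```

Probe: column top centred at about (545,237.3) mm, edges 22–24 mm against the given 24, long axis about −12°, foot edge roughly agreeing at −9.5°. The tray axis is about −16.6°, which fits the play. I'll align and descend.

Request:
{"name": "servo_tool", "arguments": {
  "increments": [
    {"hand": 0.1, "travel": [9, -9, 0], "yaw": 0},
    {"hand": 0.2, "travel": [0, 0, 10], "yaw": 6.5},
    {"hand": 0.3, "travel": [0, 0, 15], "yaw": 6.5},
    {"hand": 0.3, "travel": [0, 0, 15], "yaw": 6.5},
    {"hand": 0.3, "travel": [0, 0, 10], "yaw": 6},
    {"hand": 0.3, "travel": [0, 0, 0], "yaw": 0},
    {"hand": 0.3, "travel": [0, 0, 0], "yaw": 0}
  ]
}}

```text
t: 9.0
tcp_pos: [0.5456, 0.2384, 0.2054]
tool_rot: [0.995, -0.103, 0.0, -0.0]
force: [0.1, -0.6, 0.4]
finger_gap: 0.702
```

Run:
```python
from h import *
x=manip.sense();print(x['t'],x['tcp_pos'],x['tool_rot'],x['force'],x['q'],np.degrees(2*np.arctan2(x['tool_rot'][1],x['tool_rot'][0])))
s=snap('wrist','w5');a=s['pixels']
cv2.imwrite('pics/w5.png',a)
```

```text
9.0 [0.54560467 0.23838982 0.20539607] [ 9.94680224e-01 -1.03010832e-01  1.22999056e-04 -7.86314535e-05] [ 0.12854541 -0.57880056  0.41971559] [2.24371657e-01 5.17795361e-01 1.53619326e+00 7.87836321e-05
 1.08732052e+00 2.00151914e+00] -11.825148373704376
```

View pics/w5.png

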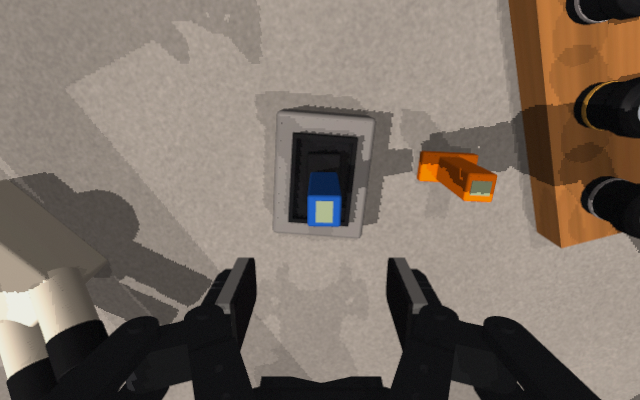

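The column is square to the jaws at (324,211) and centred between the fingers. The decoy at (458,178) is well clear. Descending and gripping.

Request:
{"name": "servo_tool", "arguments": {
  "increments": [
    {"hand": 0.3, "travel": [0, 0, 25], "yaw": 0},
    {"hand": 0.3, "travel": [0, -1, 30], "yaw": 0},
    {"hand": 0.3, "travel": [0, 0, 30], "yaw": 0},
    {"hand": 0.3, "travel": [0, 0, 20], "yaw": 0},
    {"hand": 0.3, "travel": [0, 0, 12], "yaw": 0},
    {"hand": 0.3, "travel": [0, 0, 6], "yaw": 0},
    {"hand": 0.3, "travel": [0, 0, 0], "yaw": 0},
    {"hand": 0.3, "travel": [0, 0, 0], "yaw": 0},
    {"hand": 0.5, "travel": [0, 0, 0], "yaw": 0},
    {"hand": 0.6, "travel": [0, 0, 0], "yaw": 0},
    {"hand": 0.7, "travel": [0, 0, 0], "yaw": 0},
    {"hand": 0.8, "travel": [0, 0, 0], "yaw": 0},
    {"hand": 1, "travel": [0, 0, 0], "yaw": 0},
    {"hand": 1, "travel": [0, 0, 0], "yaw": 0},
    {"hand": 1, "travel": [0, 0, 0], "yaw": 0},
    {"hand": 1, "travel": [0, 0, 0], "yaw": 0}
  ],
  "newtons": 45
}}

```text
t: 10.65
tcp_pos: [0.5453, 0.2396, 0.0829]
tool_rot: [0.995, -0.104, 0.0, -0.0]
force: [-0.8, -0.9, 4.9]
finger_gap: 0.275
```

Run:
```python
from h import *
x=manip.sense();print(x['t'],x['tcp_pos'],x['tool_rot'],x['force'],x['ft_torque'],x['finger_gap'])
```

```text
10.65 [0.54533936 0.23964275 0.08291868] [ 9.94623529e-01 -1.03556320e-01  3.47632021e-04 -6.14786360e-05] [-0.81813125 -0.89014153  4.89407027] [-0.21714725  0.09167192 -0.01113702] 0.2752369191698972
```

Request:
{"name": "servo_tool", "arguments": {
  "increments": [
    {"hand": 1, "travel": [0, 0, -5], "yaw": 0},
    {"hand": 1, "travel": [0, 0, -15], "yaw": 0},
    {"hand": 1, "travel": [0, 0, -25], "yaw": 0},
    {"hand": 1, "travel": [0, 0, -25], "yaw": 0},
    {"hand": 1, "travel": [0, 0, -25], "yaw": 0},
    {"hand": 1, "travel": [0, 0, -20], "yaw": 0},
    {"hand": 1, "travel": [0, 0, -10], "yaw": 0},
    {"hand": 1, "travel": [0, 0, 0], "yaw": 0},
    {"hand": 1, "travel": [0, 0, 0], "yaw": 0}
  ]
}}

```text
t: 11.55
tcp_pos: [0.5444, 0.2395, 0.2063]
tool_rot: [0.995, -0.104, -0.001, 0.0]
force: [0.1, -1.0, -3.6]
finger_gap: 0.277
```

Run:
```python
from h import *
x=manip.sense();print(x['t'],x['tcp_pos'],x['tool_rot'],x['force'],x['ft_torque'],x['finger_gap'],x['q'])
s=snap('wrist','w6');b=snap('side','s6')
o=np.hstack([cv2.resize(s['pixels'],(440,275)),cv2.resize(b['pixels'][130:330,210:460],(344,275))]);cv2.imwrite('pics/c6.png',o)
```

```text
11.55 [0.54437903 0.2394539  0.20629086] [ 9.94614158e-01 -1.03642263e-01 -9.38573817e-04  2.79200352e-04] [ 0.11642679 -0.96746139 -3.60898273] [0.02425223 0.02239084 0.0130065 ] 0.277008110997262 [2.26608841e-01 5.16652801e-01 1.53542486e+00 9.11321493e-05
 1.09147177e+00 2.00502059e+00]
```

View pics/c6.png

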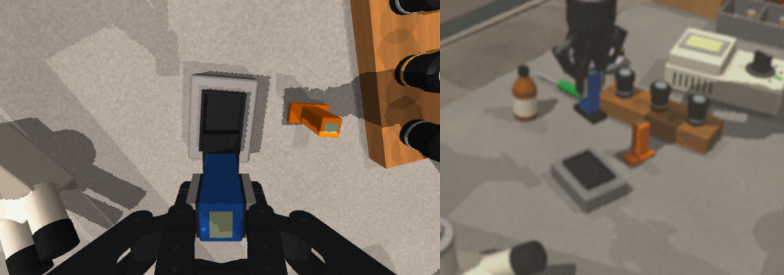

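The probe is out of the dock and looks upright. The tray is empty, and the decoy and eyepieces are undisturbed. Next I'll measure where the probe sits in the hand.

Run:
```python
from h import *
s=load('w6');a=s['pixels'][180:370,230:430];cv2.imwrite('pics/w6c.png',cv2.convertScaleAbs(cv2.resize(a,None,fx=3,fy=3,interpolation=cv2.INTER_CUBIC),alpha=1.8,beta=20))
x=np.array([0.54438,0.23945,.2063]);th=np.radians(-11.9);X=np.array([np.cos(th),np.sin(th),0]);Y=np.array([np.sin(th),-np.cos(th),0])
zb=.2063-.0429
for n,z,hx,hy in[('top',zb+.084,.012,.012),('foot',zb+.012,.028,.015),('sens',zb,.028,.015)]:
    pts=[[x[0],x[1],z]+X*i*hx+Y*j*hy for i,j in[(1,1),(1,-1),(-1,-1),(-1,1)]]
    print(n,((proj(s,pts)-[230,180])*3).round(0).tolist())
```

```text
top [[380.0, 355.0], [171.0, 355.0], [177.0, 525.0], [374.0, 525.0]]
foot [[360.0, 39.0], [190.0, 39.0], [197.0, 315.0], [352.0, 315.0]]
sens [[355.0, 20.0], [195.0, 20.0], [201.0, 283.0], [348.0, 283.0]]
```

View pics/w6c.png

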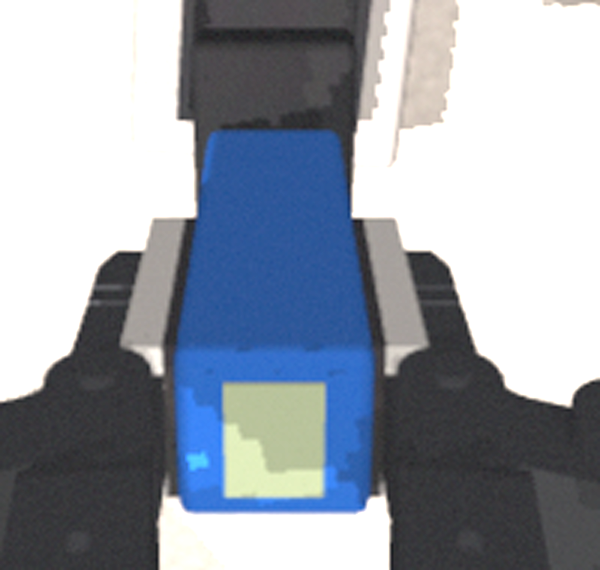

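The top face is within about 1.5 mm of the prediction and the foot edge is on it, so the probe is about 0.7 mm forward in the hand and upright. I'll carry it at a sensor height of about 163 mm, well over the 96 mm eyepieces.

Request:
{"name": "servo_tool", "arguments": {
  "increments": [
    {"hand": 1, "travel": [0, 0, 0], "yaw": -5},
    {"hand": 1, "travel": [0, 0, 0], "yaw": -6},
    {"hand": 1, "travel": [0, 0, 0], "yaw": -6},
    {"hand": 1, "travel": [0, 0, 0], "yaw": -6},
    {"hand": 1, "travel": [0, 0, 0], "yaw": -3},
    {"hand": 1, "travel": [-3, 20, 0], "yaw": 0},
    {"hand": 1, "travel": [-5, 30, 0], "yaw": 0},
    {"hand": 1, "travel": [-6, 35, 0], "yaw": 0},
    {"hand": 1, "travel": [-6, 35, 0], "yaw": 0},
    {"hand": 1, "travel": [-6, 35, 0], "yaw": 0},
    {"hand": 1, "travel": [-6, 35, 0], "yaw": 0},
    {"hand": 1, "travel": [-6, 35, 0], "yaw": 0},
    {"hand": 1, "travel": [-6, 35, 0], "yaw": 0},
    {"hand": 1, "travel": [-6, 35, 0], "yaw": 0},
    {"hand": 1, "travel": [-5, 35, 0], "yaw": 0},
    {"hand": 1, "travel": [-5, 35, 0], "yaw": 0},
    {"hand": 1, "travel": [-4, 30, 0], "yaw": 0},
    {"hand": 1, "travel": [-4, 25, 0], "yaw": 0},
    {"hand": 1, "travel": [-2, 20, 0], "yaw": 0},
    {"hand": 1, "travel": [-1, 9, 0], "yaw": 0}
  ]
}}

```text
t: 13.65
tcp_pos: [0.5856, -0.215, 0.2063]
tool_rot: [0.993, 0.122, -0.0, -0.0]
force: [-0.0, 0.5, -1.2]
finger_gap: 0.277
```

Request:
{"name": "servo_tool", "arguments": {
  "increments": [
    {"hand": 1, "travel": [0, 0, 0], "yaw": 0},
    {"hand": 1, "travel": [0, 0, 0], "yaw": 0},
    {"hand": 1, "travel": [0, 0, 0], "yaw": 0},
    {"hand": 1, "travel": [0, 0, 0], "yaw": 0}
  ]
}}

```text
t: 14.05
tcp_pos: [0.5856, -0.2119, 0.2074]
tool_rot: [0.992, 0.123, -0.0, -0.0]
force: [0.3, 1.1, -1.8]
finger_gap: 0.279
```

Run:
```python
from h import *
x=manip.sense();print(x['t'],x['tcp_pos'],x['tool_rot'],x['force'],x['ft_torque'],x['finger_gap'],np.degrees(2*np.arctan2(x['tool_rot'][1],x['tool_rot'][0])))
s=snap('wrist','w7');b=snap('side','s7')
o=np.hstack([cv2.resize(s['pixels'],(440,275)),cv2.resize(b['pixels'][100:260,310:510],(344,275))]);cv2.imwrite('pics/c7.png',o)
p=x['tcp_pos'];th=np.radians(14);X=np.array([np.cos(th),np.sin(th)]);Y=np.array([np.sin(th),-np.cos(th)])
d=np.array([.5848,-.2132])-p[:2];print(d@X*1000,d@Y*1000)
```

```text
14.05 [ 0.58560914 -0.21185369  0.20740222] [ 9.92345431e-01  1.23492842e-01 -1.08514015e-04 -2.26821021e-04] [ 0.25319392  1.0505187  -1.81008319] [-0.01498228  0.05972564 -0.02840064] 0.2785608167498319 14.187455745630249
-1.1108087274185299 1.1105666530309124
```

View pics/c7.png

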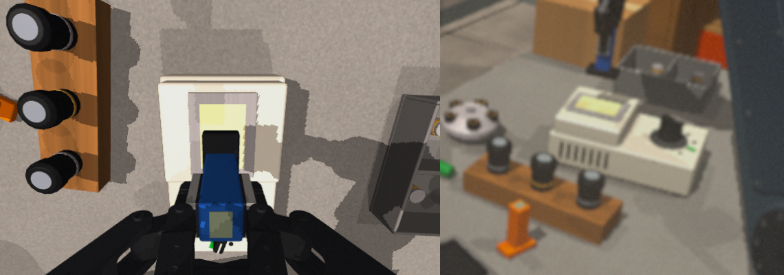

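The probe is above the window and aligned; in the wrist view the foot at about (220,140) in the composite covers the window's near part symmetrically. Correcting by about 1 mm and lowering most of the way.

Request:
{"name": "servo_tool", "arguments": {
  "increments": [
    {"hand": 1, "travel": [-1, 1, 5], "yaw": 0},
    {"hand": 1, "travel": [0, 0, 10], "yaw": 0},
    {"hand": 1, "travel": [0, 0, 10], "yaw": 0},
    {"hand": 1, "travel": [0, 0, 7], "yaw": 0},
    {"hand": 1, "travel": [0, 0, 5], "yaw": 0},
    {"hand": 1, "travel": [0, 0, 2], "yaw": 0},
    {"hand": 1, "travel": [0, 0, 0], "yaw": 0},
    {"hand": 1, "travel": [0, 0, 0], "yaw": 0},
    {"hand": 1, "travel": [0, 0, 0], "yaw": 0},
    {"hand": 1, "travel": [0, 0, 0], "yaw": 0},
    {"hand": 1, "travel": [0, 0, 0], "yaw": 0}
  ]
}}

```text
t: 15.25
tcp_pos: [0.5851, -0.2144, 0.1686]
tool_rot: [0.992, 0.123, 0.0, 0.0]
force: [0.5, 0.0, -0.9]
finger_gap: 0.271
```

Run:
```python
from h import *
x=manip.sense();print(x['t'],x['tcp_pos'],x['tool_rot'],x['force'],x['ft_torque'],x['finger_gap'],np.degrees(2*np.arctan2(x['tool_rot'][1],x['tool_rot'][0])))
s=snap('wrist','w8');b=snap('side','s8');t=snap('top','t8')
x=manip.sense();print(x['tcp_pos'])
o=np.hstack([cv2.resize(s['pixels'][100:350,220:420],(400,500)),cv2.resize(b['pixels'][110:210,365:465],(400,400)) if 0 else cv2.resize(b['pixels'][110:235,365:465],(400,500))]);cv2.imwrite('pics/c8.png',o)
p=x['tcp_pos'];th=np.radians(14.1);X=np.array([np.cos(th),np.sin(th),0]);Y=np.array([np.sin(th),-np.cos(th),0])
d=np.array([.5848,-.2132])-p[:2];print(d@X[:2]*1000,d@Y[:2]*1000)
zb=p[2]-.0429
for cam,u0 in((s,(220,100,2)),(b,(365,110,4))):
  for n,z,hx,hy in[('top',zb+.084,.012,.012),('foot',zb+.012,.028,.015),('sens',zb,.028,.015)]:
    pts=[[p[0],p[1],z]+X*(i*hx+.0007)+Y*j*hy for i,j in[(1,1),(1,-1),(-1,-1),(-1,1)]]
    print(n,((proj(cam,pts)-u0[:2])*u0[2]).round(0).tolist())
  pts=[np.array([.5855,-.213,.1])+X*i*.038+Y*j*.025 for i,j in[(1,1),(1,-1),(-1,-1),(-1,1)]]
  print('win',((proj(cam,pts)-u0[:2])*u0[2]).round(0).tolist())
```

```text
15.25 [ 0.58508807 -0.21443393  0.16862472] [9.92432314e-01 1.22792561e-01 2.36434579e-04 1.79325776e-04] [ 0.45080601  0.00891688 -0.94234945] [0.01933039 0.02340323 0.02459954] 0.270697671739148 14.106594190847566
[ 0.58500118 -0.21440522  0.16846262]
0.09849174713549352 -1.2179218832512446
top [[274.0, 394.0], [135.0, 393.0], [139.0, 507.0], [270.0, 507.0]]
foot [[260.0, 184.0], [147.0, 184.0], [152.0, 369.0], [255.0, 369.0]]
sens [[257.0, 172.0], [150.0, 172.0], [155.0, 348.0], [252.0, 348.0]]
win [[279.0, 119.0], [120.0, 119.0], [128.0, 335.0], [272.0, 335.0]]
top [[155.0, 63.0], [145.0, 74.0], [177.0, 81.0], [185.0, 69.0]]
foot [[125.0, 143.0], [113.0, 158.0], [184.0, 174.0], [194.0, 158.0]]
sens [[123.0, 156.0], [111.0, 172.0], [182.0, 188.0], [192.0, 172.0]]
win [[111.0, 178.0], [91.0, 204.0], [186.0, 227.0], [203.0, 199.0]]
```

View pics/c8.png

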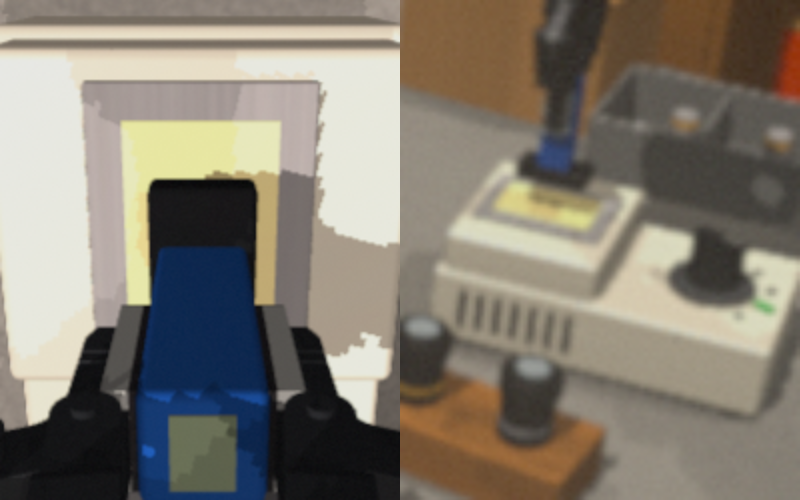

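Foot and window corners in the picture are within about 2 px of the computed ones. The probe is about 1 mm off along tool y. Correcting and making the final 15.5 mm descent.

Request:
{"name": "servo_tool", "arguments": {
  "increments": [
    {"hand": 1, "travel": [0, -1, 3], "yaw": 0},
    {"hand": 1, "travel": [0, 0, 4], "yaw": 0},
    {"hand": 1, "travel": [0, 0, 4], "yaw": 0},
    {"hand": 1, "travel": [0, 0, 3], "yaw": 0},
    {"hand": 1, "travel": [0, 0, 1.5], "yaw": 0},
    {"hand": 1, "travel": [0, 0, 0], "yaw": 0},
    {"hand": 1, "travel": [0, 0, 0], "yaw": 0},
    {"hand": 1, "travel": [0, 0, 0], "yaw": 0},
    {"hand": 1, "travel": [0, 0, 0], "yaw": 0},
    {"hand": 1, "travel": [0, 0, 0], "yaw": 0},
    {"hand": 1, "travel": [0, 0, 0], "yaw": 0},
    {"hand": 1, "travel": [0, 0, 0], "yaw": 0}
  ]
}}

```text
t: 16.6
tcp_pos: [0.5847, -0.2134, 0.1529]
tool_rot: [0.992, 0.123, 0.0, 0.0]
force: [0.1, 0.2, -1.3]
finger_gap: 0.279
```

Run:
```python
from h import *
s=snap('wrist','w9');x1=manip.sense();b=snap('side','s9');x2=manip.sense();t=snap('top','t9')
x=manip.sense();print(x['t'],x1['tcp_pos'],x2['tcp_pos'],x['tcp_pos'],x['tool_rot'],x['force'],x['finger_gap'],np.abs(x['qd']).max())
p=(x1['tcp_pos']+x2['tcp_pos']+x['tcp_pos'])/3;th=np.radians(14.1);X=np.array([np.cos(th),np.sin(th),0]);Y=np.array([np.sin(th),-np.cos(th),0])
d=np.array([.5848,-.2132])-p[:2];print(d@X[:2]*1000,d@Y[:2]*1000,'sensor z',p[2]-.0429)
zb=p[2]-.0429
for cam,u0 in((s,(220,100,2)),(b,(365,110,4))):
  for n,z,hx,hy in[('top',zb+.084,.012,.012),('foot',zb+.012,.028,.015),('sens',zb,.028,.015)]:
    pts=[[p[0],p[1],z]+X*(i*hx+.0007)+Y*j*hy for i,j in[(1,1),(1,-1),(-1,-1),(-1,1)]]
    print(n,((proj(cam,pts)-u0[:2])*u0[2]).round(0).tolist())
o=np.hstack([cv2.resize(s['pixels'][100:350,220:420],(400,500)),cv2.resize(b['pixels'][110:235,365:465],(400,500),interpolation=cv2.INTER_CUBIC)]);cv2.imwrite('pics/c9.png',o)
cv2.imwrite('pics/t9.png',t['pixels'])
```

```text
16.75 [ 0.58471826 -0.21336951  0.15283691] [ 0.58473196 -0.21339001  0.15284135] [ 0.58471111 -0.21340223  0.15282518] [9.92434558e-01 1.22774787e-01 4.97839558e-06 6.26182645e-07] [-0.13933441 -0.4545504  -1.58839667] 0.27720343083989596 0.001344611739946185
0.12277794891582278 -0.1622285982893762 sensor z 0.10993447915097704
top [[274.0, 394.0], [135.0, 394.0], [139.0, 507.0], [270.0, 507.0]]
foot [[260.0, 184.0], [147.0, 184.0], [152.0, 369.0], [255.0, 369.0]]
sens [[257.0, 172.0], [150.0, 172.0], [155.0, 348.0], [252.0, 348.0]]
top [[152.0, 82.0], [143.0, 94.0], [174.0, 101.0], [182.0, 89.0]]
foot [[122.0, 161.0], [111.0, 177.0], [181.0, 193.0], [191.0, 177.0]]
sens [[120.0, 175.0], [109.0, 190.0], [179.0, 207.0], [189.0, 190.0]]
```

View pics/c9.png

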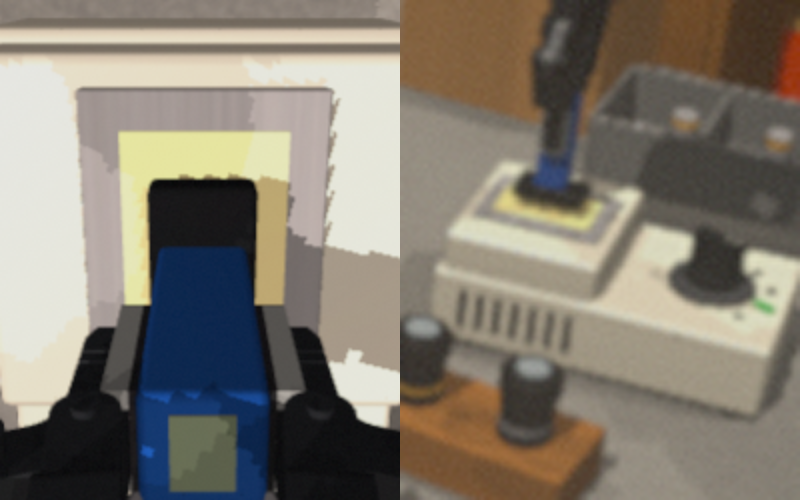

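View pics/t9.png

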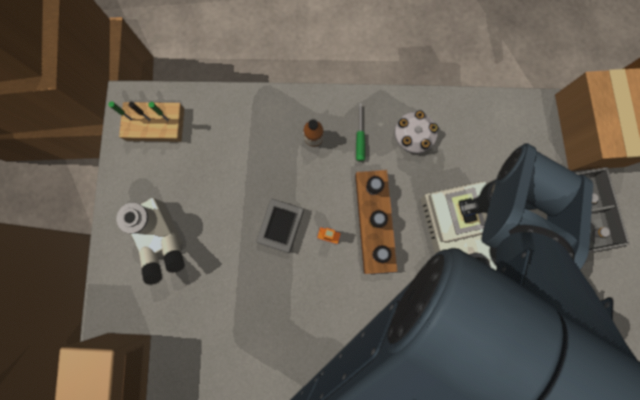

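The wrist view shows the foot 148–257 px inside the window 119–290 px, centred (202.5 against 204.5, under 1 mm) and parallel. The side view shows the foot hovering above the window, and the top view shows everything else unmoved. The arm is still, so I'm handing in.

Run:
```python
from station import manip
manip.sign_off()
```

```text
the job is handed in; nothing more can be done
```

I turned the selector from the first click to the green mark and let go of it. I then took the blue probe from the dock, carried it over the eyepieces and held it above the window. I handed the job in with the robot clock at about 16.8 s.

**Knob:** after release, the wrist picture showed the white pointer line at the green mark, about 176.7° against 176.8° computed for that click.

**Carry:** the sensor face was about 163 mm above the bench, well over the 96 mm eyepieces.

**Final pose:**

| Check | Result |
|---|---|
| Sensor face height | 109.9 mm above the bench by the arm's reading, so about 10 mm above the window |
| Centring on the window | about 0.2 mm off by the arm's reading, under 1 mm off in the wrist picture |
| Long side | 14.1° against the window's 14.0° |
| Motion | arm still, with about 1.6 N on the wrist, roughly the probe's weight |

**Other objects:** the last top view showed the eyepieces, decoy and other loose items where they were.

**Disagreements:**
- In the blurry side view the foot appears about 1–1.5 px lower than computed. The window seemed to sit lower there too, so I put it down to the 2 mm calibration; the true gap could be a millimetre or two smaller.
- In the wrist picture after the lift, the column top was about 1.5 mm off its predicted place while the foot matched, so a tilt of up to about 1° can't be ruled out.

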